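Roll a wear strip home in a tilted guide rail

ROBOT

A 7-joint arm with a two-finger parallel gripper is mounted at the origin on a cart in front of the work surface, level with it; the furniture and walls round the work are solid. World frame = base frame: x ahead of the robot, y to its left, z up, the work surface at z = 0. Lengths are in mm, angles in rad, forces in N, time in s.
With the tool pointing down it reaches from about 400 to 875 mm from the base axis. Payload 19.3 kg.
Tool frame: the origin (TCP) lies at the very end of the fingers, on their centre line; the grasp point (between the pads) lies 19 mm behind it (grip_point_offset is the z of the grasp point in the tool frame, in mm); z points along the fingers, x is the direction in which the jaws open and shut, and the axes are right-handed (so a half turn about z gives the same grasp; the last joint's range is limited). The gripper opens to 85 mm and grips with 20 to 120 N. Pads are 22 mm wide; open, the fingers measure 114 mm over their backs; the gripper's body (76 mm by 85 mm) begins 54 mm behind the grasp point. The pads swing forward as they close: fully open they stand 13 mm farther back than shut.
Start: joints at [1.255, 0.521, -0.036, 1.599, 0.021, 1.021, -0.113], TCP at [152.055, -606.213, 231.291] pointing down, gripper open.
Joint ranges: [-2.91, 2.91], [-0.3, 2.13], [-1.5, 1.42], [0.17, 2.43], [-1.26, 4.41], [0.16, 1.93], [-2.52, 2.52]. Speed limits (rad/s): [1.89, 1.89, 2.39, 2.39, 3.01, 3.01, 3.01].

INTERFACE

Orientations are given as a 3x3 rotation matrix whose columns are the frame's x, y, z axes.
In Python, from workcell import movep, movel, goto_joints, open_gripper, clamp, wait, inverse_kinematics, read_state, camera, PlanningError, finish_job, grip_point_offset gives the robot as it stands. Calls block until the motion is done:
- movep(position, orientation): joint-space move of the TCP to a pose.
- movel(position, frame=None, max_speed=150, guard=None): straight line of the TCP; frame=None keeps the orientation; max_speed is the mean speed in mm/s. With guard (N) it stops when the force on the tool has changed by that much, and returns True; else False.
- goto_joints(angles): joint-space move.
- open_gripper() and clamp(): open the fingers fully, or close them until they stop; the grip force is fixed at half the most.
- wait(seconds).
- inverse_kinematics(position, orientation): joint angles nearest the present ones, or None.
- read_state(): the state.
- camera(name): name is "side" or "top"; returns a dict with "image" (420x560x3 uint8, blue, green, red), "range_z" (420x560 float32, mm along the optical axis (not along the pixel's ray), 0 where there is no reading), "fx", "fy", "cx", "cy" (pixels), "cam_to_world" (4x4, takes a point from camera to world coordinates). Camera axes: x right, y up, looking along -z (the intrinsics and any distortion apply to the point x, -y, -z); pixel columns grow to the right and rows downward; lengths in mm; the calibration is good to about 2 mm. A picture is of the moment at which its call begins.
A pose or a line that the arm cannot do raises PlanningError and nothing moves.
- finish_job(): hands the job in, once; it reports no verdict.
The state is a dict: "time": time; "qpos": joint angles; "qvel": joint speeds; "joint_efforts": joint torques, N m; "eef_pos": TCP position; "tool_rot": TCP orientation; "ft_force": force on the tool from outside, world axes, zero at the start; "torque": the same for the moment, N m; "finger_gap": finger opening in mm.
Only numpy, scipy, OpenCV 4.12 (cv2) and the standard library are available. Lean on these libraries where they do the work, as an engineer would, in place of code of your own. Each camera call takes 0.05 s, during which the arm holds its last target. There are 200 camera calls.

TASK

Take the hand roller whose wheel fits between the lips of the tilted guide rail and roll it firmly along the strip, leaning it square to the rail, until every link of the strip is pressed fully home; press the links only with the roller, not with the fingers. Then set that roller back upright in the rack, resting by its shoulders on the two bars as it was, and let go. Leave the other roller in the rack and the other things on the table where they are.

Things in the scene. Friction and masses are not known exactly. Their poses are not given: they have to be found in the camera images.
- rail_channel: Straight aluminium U-channel (guide rail), 260 mm long, 36 mm wide, 26 mm between its lips, fixed in a grey cradle (85 x 300 mm) and leaning 30 degrees: its open side looks up and towards the robot. Origin: mid-length, centre line, level of the links' faces when fully home. z points square out of the channel, y along it (robot's left at yaw 0). Lips end at z = +14 mm; ends are open
- strip_left_end (a point): end of the strip of links at the channel's +y side (robot's left), on the centre line, at the level of the faces when fully home. A wheel must dip between the lips, in the channel's leaning direction, to reach this level
- strip_right_end (a point): the end of the strip on its own -y side (robot's right), 234 mm from strip_left_end, same level
- roller_rack: Fixed rack, 104 x 250 mm, 85 mm high: two level steel bars along its y axis, tops at z = 78 mm, 52 mm apart inside, each with a raised outer edge 7 mm high (79 mm between these edges). A roller hangs with its shoulders on both bars, wheel in the gap; anywhere within 100 mm of the middle along y is good. Origin: centre of the underside; x across the bars
- narrow_roller_grip (a point): Centre of the wooden handle of the roller with the narrow wheel (20 mm wide, 50 mm diameter, black rubber; whole tool about 0.28 kg). Handle 24 x 24 mm, from 36 mm below to 38 mm above this point. Axes: x along the axle, y the way it rolls, z up the handle. In the rack it hangs upright, axle across the bars, grip centre 130 mm above the table; which of the two places it has varies
- narrow_roller_wheel_bottom (a point): lowest point of the narrow roller's wheel, 106 mm below the handle's centre and in line with it (does not turn with the wheel). The shoulders are a steel cross-bar 70 mm along x, 32 mm along y, from 54 to 64 mm above this point; fork and axle ends stay 19.5 mm or more above it
- narrow_roller_wheel (a joint): turn of the narrow roller's wheel on its axle (rad, starts at 0, free in both directions; 2.5 rad is 62 mm rolled)
- wide_roller_grip (a point): centre of the handle of the other hand roller, alike in everything but that its wheel is 38 mm wide and does not fit between the lips. It stays in the rack
- collar_a: small pump collar (cap), 28 x 29 x 34 mm, a bystander; origin at its underside
- collar_b: another pump collar, 28 x 29 x 34 mm, a bystander; origin at its underside
- spanner: open-ended spanner lying flat, 159 mm long, 31 mm wide, 9 mm thick, a bystander; origin at its underside
- link_1 (a joint): how far link 1 of 9 of the strip is pressed in (m): 0 stands 6 mm proud, 0.006 is fully home. Links are white rigid plastic, 22 mm wide and 25.5 mm long, every 26 mm along the channel; link_1 is at the strip_left_end, link_9 at the strip_right_end. Each starts 0 to 2.5 mm pressed, moves square to the channel, has no spring, needs about 4 N (two at once 8 N) and stays where it is left
- link_2 (a joint): how far link 2 of 9 of the strip is pressed in (m): 0 stands 6 mm proud, 0.006 is fully home. Like link_1
- link_3 (a joint): how far link 3 of 9 of the strip is pressed in (m): 0 stands 6 mm proud, 0.006 is fully home. Like link_1
- link_4 (a joint): how far link 4 of 9 of the strip is pressed in (m): 0 stands 6 mm proud, 0.006 is fully home. Like link_1
- link_5 (a joint): how far link 5 of 9 of the strip is pressed in (m): 0 stands 6 mm proud, 0.006 is fully home. Like link_1
- link_6 (a joint): how far link 6 of 9 of the strip is pressed in (m): 0 stands 6 mm proud, 0.006 is fully home. Like link_1
- link_7 (a joint): how far link 7 of 9 of the strip is pressed in (m): 0 stands 6 mm proud, 0.006 is fully home. Like link_1
- link_8 (a joint): how far link 8 of 9 of the strip is pressed in (m): 0 stands 6 mm proud, 0.006 is fully home. Like link_1
- link_9 (a joint): how far link 9 of 9 of the strip is pressed in (m): 0 stands 6 mm proud, 0.006 is fully home. Like link_1
Things that resemble listed ones, but are neither listed nor needed, are in the scene too. What is shaped like the part that bears narrow_roller_grip but orange or red is not meant.

How it is judged:
By the outcome, as a careful person would: the job done as asked, in the order asked, and still so for the second after the job is handed in, with the robot touching nothing.
It also fails if it takes over 54 s, if anything falls off the work surface, if the arm or the gripper's body presses on something with over 40 N, if the wrist force passes 120 N, or if a joint passes its speed limit or range.

## Working session

There is one attempt and no reset: what is moved stays moved. The work goes in short steps, each a Python script; the robot and the scene stay as the last script left them, time stands still between calls to the robot, and variables do not carry over. Pictures are saved under pics/ and viewed, about 8 in all and at most 12, crops included, and the job is handed in when it is done.

```bash
mkdir -p pics; ls; cat > h.py <<'E'
import numpy as np, cv2
from workcell import *
def shot(n,f):
    c=camera(n); np.savez(f'pics/{f}.npz',**c); cv2.imwrite(f'pics/{f}.png',c['image']); return c
def pts(c):
    z=np.asarray(c['range_z']); v,u=np.mgrid[:z.shape[0],:z.shape[1]]
    P=np.stack([(u-c['cx'])/c['fx']*z,-(v-c['cy'])/c['fy']*z,-z,np.ones_like(z)],-1)
    W=(P@np.asarray(c['cam_to_world']).T)[...,:3]; W[z==0]=np.nan
    return W
E
python3 - <<'E'
from h import *
a=shot('top','t0');b=shot('side','s0')
for c in (a,b): print(c.keys(),c['fx'],c['cx'],c['cy'],np.round(c['cam_to_world'],3))
print(read_state())
E
```

```text
pics
dict_keys(['image', 'range_z', 'fx', 'fy', 'cx', 'cy', 'cam_to_world']) 474.29511390137515 275.0401714934864 212.26842408946032 [[ 1.700000e-02  9.940000e-01 -1.090000e-01  3.002200e+02]
 [-1.000000e+00  1.600000e-02 -9.000000e-03 -9.126100e+01]
 [-7.000000e-03  1.090000e-01  9.940000e-01  1.619101e+03]
 [ 0.000000e+00  0.000000e+00  0.000000e+00  1.000000e+00]]
dict_keys(['image', 'range_z', 'fx', 'fy', 'cx', 'cy', 'cam_to_world']) 530.66563329473 277.9653554006779 207.2957367895879 [[ 9.980000e-01  4.600000e-02 -3.300000e-02  4.121000e+02]
 [-5.400000e-02  5.930000e-01 -8.040000e-01 -1.301418e+03]
 [-1.700000e-02  8.040000e-01  5.940000e-01  1.011826e+03]
 [ 0.000000e+00  0.000000e+00  0.000000e+00  1.000000e+00]]
{'time': 0.1, 'qpos': array([ 1.25478224,  0.52194931, -0.03635891,  1.59995873,  0.02119655,
        1.02107468, -0.11279213]), 'qvel': array([-4.08241257e-04, -1.81003284e-03, -7.84179848e-05, -1.30117074e-03,
       -1.96161988e-03, -1.80295876e-03, -9.44807619e-04]), 'joint_efforts': array([ 5.20924194e-03, -9.28483057e+01,  1.98513642e+00, -3.70532906e+01,
        1.82589737e-02,  5.32791310e-03,  3.14546844e-05]), 'eef_pos': array([ 152.00430504, -605.92406982,  230.78333168]), 'tool_rot': array([[ 2.43367711e-01, -9.69934055e-01, -2.93862643e-04],
       [-9.69933580e-01, -2.43367884e-01,  9.61535595e-04],
       [-1.00414285e-03,  5.10205274e-05, -9.99999495e-01]]), 'ft_force': array([-0.13625346, -0.32374421,  0.45308445]), 'torque': array([-0.03456742, -0.03933171, -0.00452135]), 'finger_gap': 85.32986792458036}
```

View pics/t0.png

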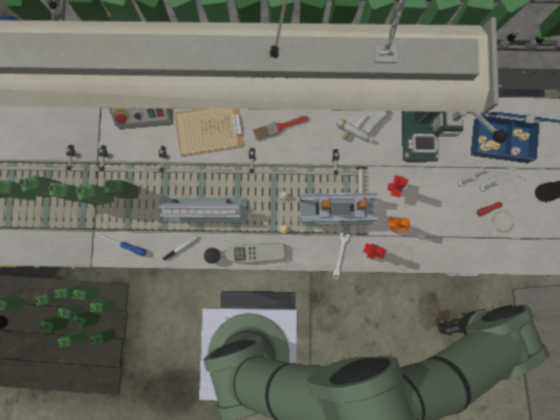

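View pics/s0.png

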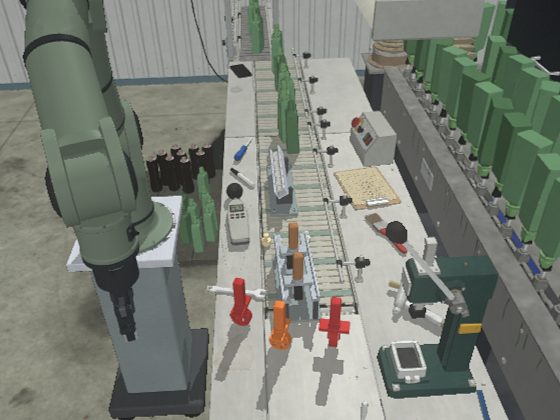

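The top view shows the rail cradle near (203,210) and the rack at (338,208), with two wooden handles at (326,204) and (361,204). In the side view the handles are at (293,237) and (298,268). The red and orange roller-shaped things at (400,186), (399,224) and (375,251) stand outside the rack and are decoys. I'll enlarge the rack to see which wheel is narrow.

```bash
python3 - <<'E'
import numpy as np, cv2
from h import pts
a=dict(np.load('pics/t0.npz'));b=dict(np.load('pics/s0.npz'))
A=cv2.resize(a['image'][180:235,150:390],None,fx=3.3,fy=3.3,interpolation=cv2.INTER_CUBIC)
B=cv2.resize(b['image'][130:330,240:340],None,fx=4,fy=4,interpolation=cv2.INTER_CUBIC)[:, :]
B=cv2.resize(b['image'][210:330,255:345],None,fx=4.5,fy=4.5,interpolation=cv2.INTER_CUBIC)
cv2.imwrite('pics/ca.png',A);
C=cv2.resize(b['image'][130:220,255:330],None,fx=5,fy=5,interpolation=cv2.INTER_CUBIC)
H=max(B.shape[0],C.shape[0]);pad=lambda i:cv2.copyMakeBorder(i,0,H-i.shape[0],0,0,cv2.BORDER_CONSTANT)
cv2.imwrite('pics/cb.png',np.hstack([pad(B),pad(C)]))
for n,c,box in (('top',a,(150,390,180,235)),('side',b,(250,345,120,330))):
    W=pts(c);hsv=cv2.cvtColor(c['image'],cv2.COLOR_BGR2HSV)
    u0,u1,v0,v1=box
    m=np.zeros(hsv.shape[:2],np.uint8);m[v0:v1,u0:u1]=cv2.inRange(hsv,(5,80,60),(20,200,255))[v0:v1,u0:u1]
    k,l,s,ce=cv2.connectedComponentsWithStats(m)
    for i in range(1,k):
        if s[i,4]>12:
            P=W[l==i];print(n,s[i],ce[i].round(1),np.nanmedian(P,0).round(1),np.nanpercentile(P,3,axis=0).round(1),np.nanpercentile(P,97,axis=0).round(1))
W=pts(a)
# height map of rail and rack, top cam
for u in range(155,252,8): print(u,[tuple(int(round(x)) for x in W[v,u]) for v in range(192,228,3)])
E
```

```text
top [321 200   9   9  70] [325.4 204.1] [ 487.9 -233.3  164.5] [ 477.6 -244.6  108.6] [ 500.  -225.4  170.4]
top [357 200  11   9  80] [361.9 204.1] [ 489.9 -346.3  163.8] [ 480.3 -359.9  109.9] [ 502.3 -339.5  172.2]
top [387 217   3  10  16] [388.1 222. ] [ 447.5 -454.3   50.4] [ 434.9 -467.9   -7.5] [ 463.7 -448.6   66.3]
side [289 223   9  26 229] [293.  235.4] [ 492.7 -250.2  142.2] [ 482.2 -253.9  100.8] [ 503.2 -234.7  170.5]
side [293 252  10  28 270] [297.5 265.3] [ 495.5 -364.8  143.9] [ 483.9 -369.2  101. ] [ 505.7 -346.6  170.2]
side [272 300  19  30 399] [280.  315.8] [ 444.4 -495.6  109.4] [ 430.1 -502.2   33.6] [ 463.8 -416.3  145.9]
155 [(541, 338, 5), (531, 340, -3), (520, 337, 4), (510, 338, -2), (499, 337, 1), (489, 336, 2), (479, 337, -2), (468, 335, 3), (458, 336, -1), (447, 334, 3), (437, 333, 5), (427, 335, -2)]
163 [(541, 311, 3), (531, 310, 4), (519, 308, 11), (509, 308, 9), (490, 290, 78), (478, 285, 100), (472, 292, 67), (461, 291, 69), (450, 287, 84), (447, 305, 11), (437, 306, 5), (428, 308, -5)]Traceback (most recent call last):
  File "<stdin>", line 21, in <module>
  File "<stdin>", line 21, in <genexpr>
ValueError: cannot convert float NaN to integer
```

View pics/ca.png

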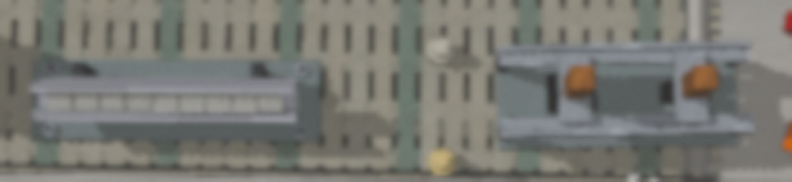

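View pics/cb.png

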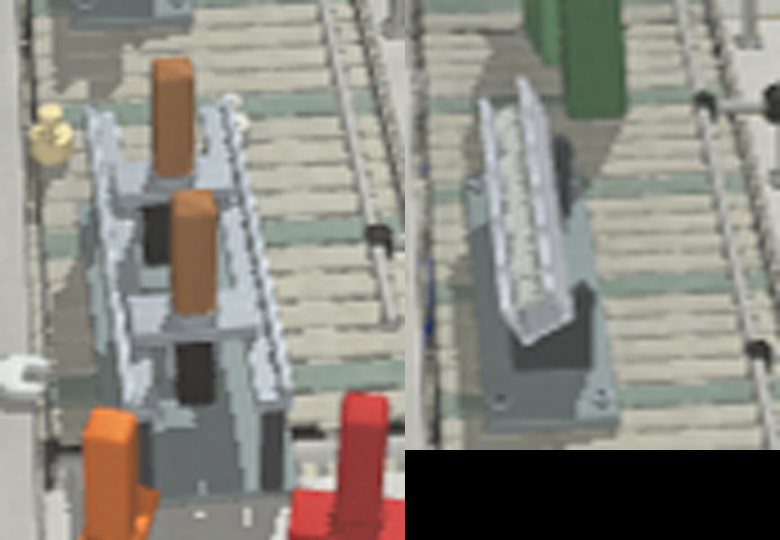

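The rack crop settles it. The front roller (side view handle at (297,265), top view (362,204)) shows a wheel about 8 px wide, roughly 20 mm. The rear one (293,235) shows about 19 mm on one side of its handle alone, so roughly 38 mm in all. The narrow roller is therefore the one at y≈-352. The rail opens up and towards the robot. Next I'll measure the rail and handle precisely.

```bash
cat > m.py <<'E'
from h import *
def ray(c,uv,z0):
    T=np.asarray(c['cam_to_world']);d=T[:3,:3]@np.array([(uv[0]-c['cx'])/c['fx'],-(uv[1]-c['cy'])/c['fy'],-1]);o=T[:3,3]
    return o+d*(z0-o[2])/d[2]
if __name__=='__main__':
    a=dict(np.load('pics/t0.npz'));b=dict(np.load('pics/s0.npz'))
    allP={}
    for n,c,(u0,u1,v0,v1) in (('top',a,(150,255,190,228)),('side',b,(255,310,125,215))):
        W=pts(c)[v0:v1,u0:u1].reshape(-1,3);k=(W[:,2]>45)&(W[:,2]<125)&(W[:,0]>430)&(W[:,0]<530)&(W[:,1]>40)&(W[:,1]<340);P=W[k];allP[n]=P
        # yaw from upper-edge regression of link/lip points
        f=np.polyfit(P[:,1],P[:,0],1);print(n,len(P),'slope dx/dy',f[0].round(4),P.mean(0).round(1),np.percentile(P,[1,99],axis=0).round(0))
        t=np.arctan(-f[0]);cy,sy=np.cos(t),np.sin(t)
        ax=np.array([-sy,cy,0]);s=.5;co=3**.5/2
        nz=np.array([-s*cy,-s*sy,co]);nx=np.array([co*cy,co*sy,s])
        o=np.array([480,200,80.]);q=P-o;u=q@nx;w=q@nz;l=q@ax
        print('len',np.percentile(l,[1,50,99]).round(1))
        for x in np.arange(-40,40,3):
            m=(u>=x)&(u<x+3)
            if m.sum()>8:print(x+1.5,m.sum(),np.percentile(w[m],[10,50,90]).round(1))
    # handle top faces
    for n,c,box in (('top',a,(318,372,195,215)),('side',b,(285,305,245,285))):
        hsv=cv2.cvtColor(c['image'],cv2.COLOR_BGR2HSV);u0,u1,v0,v1=box
        W=pts(c);m=cv2.inRange(hsv,(5,80,60),(20,200,255));m2=np.zeros_like(m);m2[v0:v1,u0:u1]=m[v0:v1,u0:u1]
        if n=='side':
            v,u=np.nonzero(m2);print('side handle pix',u.min(),u.max(),v.min(),v.max())
            for r in range(v.min(),v.max()+1,3):
                uu=u[v==r];print(r,uu.min(),uu.max(),end='; ')
        else:
            v,u=np.nonzero(m2&((W[...,2]>155)*255).astype(np.uint8))
            for k in (u<345,u>=345):
                print('top face bbox',u[k].min(),u[k].max(),v[k].min(),v[k].max(),ray(c,(u[k].mean(),v[k].mean()),168).round(1))
    i=cv2.resize(a['image'][193:226,153:253],None,fx=8,fy=8,interpolation=cv2.INTER_NEAREST)
    j=cv2.resize(a['image'][188:228,295:380],None,fx=8,fy=8,interpolation=cv2.INTER_NEAREST)
    w=max(i.shape[1],j.shape[1]);p=lambda q:cv2.copyMakeBorder(q,0,0,0,w-q.shape[1],cv2.BORDER_CONSTANT)
    cv2.imwrite('pics/cc.png',np.vstack([p(i),p(j)]))
E
python3 m.py
```

```text
top 1075 slope dx/dy -0.0115 [473.8 169.3  80.2] [[451.  43.  59.]
 [508. 294. 101.]]
len [-157.   -30.6   94.6]
-26.5 31 [-4.9 10.3 12.7]
-23.5 119 [-1.3 10.1 16.2]
-20.5 109 [-0.7  6.4 14.2]
-17.5 61 [-6.6  3.3  6.8]
-14.5 72 [-3.4  4.5  8.4]
-11.5 58 [-5.7  3.5  7.4]
-8.5 59 [-1.5  4.5  8.3]
-5.5 72 [0.3 5.1 8.8]
-2.5 46 [1.8 5.3 8. ]
0.5 44 [ 2.3  6.2 10.4]
3.5 32 [-0.7 11.4 14.1]
6.5 97 [-14.4   4.   14.3]
9.5 220 [-10.    2.4  16.1]
12.5 36 [-27.   -1.9  14.9]
15.5 9 [-34.8 -25.5 -20.5]
18.5 9 [-30.6 -28.7 -20. ]
side 668 slope dx/dy -0.0079 [477.8 151.4  79.3] [[453.  41.  48.]
 [511. 289.  99.]]
len [-159.2  -56.5   89.6]
-23.5 22 [ 8.3 13.3 15.7]
-20.5 93 [-0.6  7.5 14.6]
-17.5 46 [-9.3  4.3 14.7]
-14.5 27 [2.5 5.3 7.6]
-11.5 45 [-4.9  4.2  8. ]
-8.5 35 [-9.8  4.5  6.7]
-5.5 39 [-10.6   3.8   7.1]
-2.5 38 [-10.7   5.1   7.3]
0.5 36 [-6.   4.5  7.5]
3.5 16 [-37.8  -4.1   7.7]
6.5 28 [-39.8  11.3  14.2]
9.5 96 [-21.9   4.   14.4]
12.5 117 [-14.9  -0.3  12.3]
15.5 13 [-35.5 -28.2 -21.1]
18.5 9 [-31.3 -24.5 -22.2]
top face bbox 323 329 200 207 [ 488.7 -235.1  168. ]
top face bbox 360 367 200 207 [ 490.7 -349.5  168. ]
side handle pix 289 302 245 279
245 289 297; 248 290 296; Traceback (most recent call last):
  File "m.py", line 27, in <module>
    uu=u[v==r];print(r,uu.min(),uu.max(),end='; ')
                       ~~~~~~^^
    return umr_minimum(a, axis, None, out, keepdims, initial, where)
ValueError: zero-size array to reduction operation minimum which has no identity
```

```bash
sed -i 's/uu=u\[v==r\];print(r,uu.min(),uu.max(),end=.; .)/uu=u[v==r];print(r,uu.min() if len(uu) else 0,uu.max() if len(uu) else 0,end="; ")/; s/W\[:,1\]>40)/W[:,1]>0)/' m.py
cat >> m.py <<'E'
    # lip-top points in the channel frame -> ends, yaw
    for n,P in allP.items():
        co=3**.5/2;q=P-np.array([480,200,80.]);u=co*q[:,0]+.5*q[:,2];w=-.5*q[:,0]+co*q[:,2]
        k=(w>10)&(w<19)&(u>-30)&(u<14)
        print('\n',n,'lip y range',np.sort(P[k,1])[[0,3,8,-9,-4,-1]].round(0))
        for nm,kk in (('near',k&(u<-16)),('far',k&(u>0))):
            f=np.polyfit(P[kk,1]-165,u[kk],1);print(nm,kk.sum(),f.round(4),np.median(w[kk]).round(1))
        k=(u>-17)&(u<1)&(w>-2)&(w<11);print('link yrange',np.sort(P[k,1])[[0,3,8,-9,-4,-1]].round(0))
E
python3 m.py | grep -v '^ *-\?[0-9.]* [0-9]* \['
python3 - <<'E'
from workcell import *
import numpy as np
print(grip_point_offset)
c,s=3**.5/2,.5
R=lambda sg:np.array([[sg,0,0],[0,-sg,0],[0,0,-1.]])
t=lambda sg:np.array([[sg*c,0,s],[0,-sg,0],[sg*s,0,-c]])
for sg in (1,-1):
  for p in ([492,-350,111],[492,-350,240]): 
    q=inverse_kinematics(p,R(sg));print(sg,p,None if q is None else np.round(q,2))
  for y in (300,165,40):
    for h in (87,120):
      q=inverse_kinematics([473-.5*h,y,76+c*h],t(sg));print(sg,'rail',y,h,None if q is None else np.round(q,2))
E
```

```text
top 1089 slope dx/dy -0.0114 [473.8 167.6  80. ] [[451.  40.  59.]
 [508. 294. 101.]]
len [-160.2  -31.9   94.6]
side 706 slope dx/dy -0.0084 [477.8 145.2  79.2] [[453.  33.  48.]
 [511. 289.  99.]]
len [-166.6  -64.6   89.3]
top face bbox 323 329 200 207 [ 488.7 -235.1  168. ]
top face bbox 360 367 200 207 [ 490.7 -349.5  168. ]
side handle pix 289 302 245 279
245 289 297; 248 290 296; 251 0 0; 254 293 302; 257 293 302; 260 293 302; 263 293 302; 266 293 302; 269 293 302; 272 293 302; 275 294 302; 278 294 302; 
 top lip y range [ 39.  42.  46. 288. 293. 296.]
near 108 [-1.38000e-02 -2.24464e+01] 13.6
far 123 [-3.2000e-03  8.3506e+00] 13.2
link yrange [ 53.  53.  57. 277. 282. 283.]

 side lip y range [ 29.  36.  45. 278. 288. 295.]
near 75 [-8.40000e-03 -2.08069e+01] 13.4
far 82 [-9.0000e-03  9.9051e+00] 12.9
link yrange [ 47.  50.  55. 271. 279. 283.]
-18.700000000000003
1 [492, -350, 111] [ 0.77  0.66 -0.36  1.74  0.31  0.8   0.26]
1 [492, -350, 240] [ 0.81  0.51 -0.42  1.63  0.23  1.05  0.32]
1 rail 300 87 [-0.79  0.4  -0.24  2.26  1.27  0.56 -2.14]
1 rail 300 120 [-0.65  0.34 -0.45  2.26  1.18  0.66 -2.07]
1 rail 165 87 None
1 rail 165 120 None
1 rail 40 87 None
1 rail 40 120 None
-1 [492, -350, 111] [ 0.3   0.66  0.32  1.77 -0.29  0.76 -2.37]
-1 [492, -350, 240] [ 0.31  0.5   0.3   1.66 -0.17  1.01 -2.47]
-1 rail 300 87 [-0.17  0.6  -1.07  2.23  1.42  0.99  0.94]
-1 rail 300 120 [-0.06  0.62 -1.27  2.23  1.37  1.11  0.98]
-1 rail 165 87 None
-1 rail 165 120 None
-1 rail 40 87 None
-1 rail 40 120 None
```

View pics/cc.png

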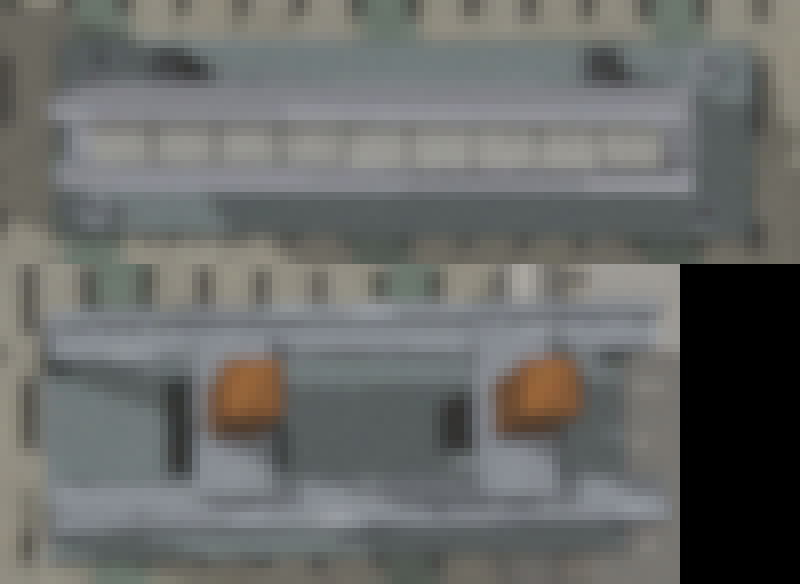

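The enlarged crop confirms the choice. The left roller's wheel at (177,425) is about 12 px wide (38 mm), and the right one's at (455,422) is about 7 px (21 mm), so the right one is narrow. With the gripper in line with the handle, the leaning pose over the rail is too close to the base. I'll check grasps tilted relative to the handle, with the jaws along y.

```bash
cat >> h.py <<'E'
from scipy.spatial.transform import Rotation as Rn
O=np.array([474.6,166,76.4]); YAW=.010; L=106.
def Rrol(lean,yaw=0): # roller frame: lean>0 handle towards robot
    return (Rn.from_euler('z',yaw)*Rn.from_euler('y',-lean)).as_matrix()
def Rtool(b,sg): # tool in roller frame; b: tool body towards +x of the roller
    base=np.array([[0,sg,0],[sg,0,0],[0,0,-1.]]) # tool x along +-y, z down
    return Rn.from_euler('y',b).as_matrix()@base
def tcp(bottom,lean,b,sg,yaw=0,dh=0): # TCP pose for a wheel-bottom point
    R=Rrol(lean,yaw); T=R@Rtool(b,sg)
    return bottom+R@np.array([0,0,L+dh])-grip_point_offset*T[:,2], T
E
python3 - <<'E'
from h import *
d=np.deg2rad
for sg in (1,-1):
  for b in (0,15,25,30,35,40,45):
    r=[]
    for y in (-130,-60,0,60,130):
      for h in (0,60):
        Rr=Rrol(d(30),YAW); p,T=tcp(O+Rr@np.array([0,y,h]),d(30),d(b),sg,YAW)
        q=inverse_kinematics(p,T); r.append('.' if q is None else 'Y')
    for z in (24,110):
        p,T=tcp(np.array([492,-350,z]),0,d(b),sg); q=inverse_kinematics(p,T); r.append(' rack '+('.' if q is None else str(np.round(q,2))))
    print(sg,b,''.join(r))
E
```

```text
1 0 ......YYYY rack [ 0.99  0.73 -0.71  1.73  0.58  0.9   1.61] rack [ 1.02  0.62 -0.76  1.67  0.48  1.05  1.69]
1 15 YYYYYYYYYY rack [ 0.88  0.83 -0.7   1.54  0.61  1.25  1.58] rack [ 0.9   0.74 -0.73  1.48  0.54  1.39  1.63]
1 25 YYYYYYYYYY rack [ 0.82  0.92 -0.7   1.42  0.63  1.48  1.56] rack [ 0.83  0.82 -0.73  1.36  0.58  1.6   1.61]
1 30 YYYYYYYYYY rack [ 0.79  0.96 -0.7   1.35  0.65  1.58  1.56] rack [ 0.8   0.87 -0.73  1.3   0.6   1.71  1.6 ]
1 35 YYYYYYYYYY rack [ 0.77  1.01 -0.71  1.29  0.66  1.69  1.56] rack [ 0.77  0.92 -0.73  1.24  0.62  1.81  1.59]
1 40 YYYYYYYYYY rack [ 0.74  1.06 -0.71  1.22  0.68  1.8   1.56] rack [ 0.75  0.97 -0.74  1.19  0.65  1.91  1.59]
1 45 YYYYYYYYYY rack [ 0.71  1.11 -0.71  1.16  0.7   1.9   1.56] rack [ 0.6   0.95 -0.45  1.14  0.51  1.91  1.71]
-1 0 ......YYYY rack [ 0.55  0.63 -0.05  1.75  0.04  0.75 -1.08] rack [ 0.56  0.52 -0.06  1.69  0.04  0.93 -1.08]
-1 15 YYYYYYYYYY rack [ 0.46  0.74  0.01  1.57  0.13  1.07 -1.18] rack [ 0.46  0.64 -0.    1.51  0.12  1.23 -1.17]
-1 25 YYYYYYYYYY rack [ 0.41  0.83  0.04  1.44  0.16  1.27 -1.21] rack [ 0.41  0.73  0.03  1.39  0.16  1.42 -1.19]
-1 30 YYYYYYYYYY rack [ 0.39  0.87  0.05  1.38  0.18  1.37 -1.22] rack [ 0.39  0.78  0.04  1.33  0.18  1.52 -1.2 ]
-1 35 YYYYYYYYYY rack [ 0.37  0.92  0.06  1.32  0.19  1.47 -1.22] rack [ 0.37  0.83  0.05  1.27  0.2   1.61 -1.2 ]
-1 40 YYYYYYYYYY rack [ 0.36  0.97  0.07  1.25  0.2   1.57 -1.22] rack [ 0.36  0.88  0.07  1.22  0.22  1.7  -1.2 ]
-1 45 YYYYYYYYYY rack [ 0.34  1.02  0.08  1.19  0.22  1.66 -1.22] rack [ 0.34  0.93  0.08  1.16  0.23  1.79 -1.19]
```

```bash
cat >> h.py <<'E'
d=np.deg2rad
B,SG=d(20),-1
G=np.array([493.,-351.,24.])  # wheel bottom in rack
def st(m=''):
    s=read_state();print(m,'t',round(s['time'],2),'p',s['eef_pos'].round(1),'F',s['ft_force'].round(1),'gap',round(s['finger_gap'],1));return s
E
python3 - <<'E'
from h import *
p,T=tcp(G+[0,0,105],0,B,SG); movep(p,T); st('above')
p,T=tcp(G,0,B,SG); print(movel(p,T,max_speed=120,guard=20)); st('at'); clamp(); st('clamped')
shot('side','s1')
p,T=tcp(G+[0,0,90],0,B,SG); movel(p,T,max_speed=150); st('up')
c=shot('side','s2'); e=shot('top','t2')
a=cv2.resize(np.load('pics/s1.npz')['image'][130:330,230:400],None,fx=2.3,fy=2.3); b=cv2.resize(c['image'][130:330,230:400],None,fx=2.3,fy=2.3)
cv2.imwrite('pics/g.png',np.hstack([a,b]))
E
```

```text
above t 1.67 p [ 485.7 -352.3  217.6] F [-0.3  0.6 -0.2] gap 85.4
False
at t 2.69 p [ 487.  -351.3  113.1] F [0.2 0.  0.9] gap 85.3
clamped t 3.27 p [ 486.7 -351.2  112.6] F [ 0.9 -2.   2.4] gap 23.4
up t 4.08 p [ 486.3 -350.7  201.5] F [-0.6  0.9 -3.5] gap 23.4
```

View pics/g.png

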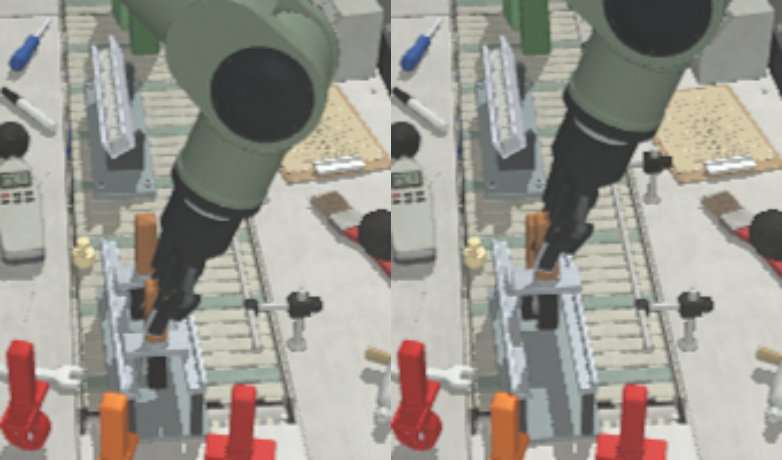

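The roller is held upright, with its shoulders clear of the bars at about (545,285) in the right panel, and the other roller is still in place. I'll check its lateral offset and where the green bottle beyond the rail stands.

```bash
python3 - <<'E'
from h import *
from m import ray
c=dict(np.load('pics/s2.npz'));W=pts(c)
T=c['cam_to_world'];o=T[:3,3]
def rayy(uv,y):
    dd=T[:3,:3]@np.array([(uv[0]-c['cx'])/c['fx'],-(uv[1]-c['cy'])/c['fy'],-1]);return o+dd*(y-o[1])/dd[1]
img=c['image']
g=cv2.cvtColor(img,cv2.COLOR_BGR2GRAY)
for v in range(250,272,2): print(v,g[v,278:320])
for v in (254,): print(rayy((297,v),-367).round(1))
for v in (260,266): print(rayy((297,v),-376).round(1))
W=pts(np.load('pics/t0.npz'));k=(W[...,2]>60)&(W[...,1]>300)&(W[...,1]<700)&(W[...,0]>380)&(W[...,0]<600)
P=W[k]
for y in range(300,460,10):
    m=(P[:,1]>=y)&(P[:,1]<y+10)
    if m.sum()>3: print('bottle y',y,m.sum(),P[m].min(0).round(),P[m].max(0).round())
E
```

```text
250 [209 156 149 192 171 176 199 197 197 198 198 199 203 177 125 102 105 108
 107 107 106 105 106 109 155 179 195 208 207 208 207 207 209 211 204 197
 197 197 197 199 200 199]
252 [185 130 130 172 166 166 193 195 194 196 198 198 194 159 124 129 137 141
 137 134 134 140 145 137 136 179 205 202 204 204 204 207 208 211 176 143
 145 144 151 164 177 184]
254 [185 148 123 132 134 157 188 196 197 191 157 125 128 130 130 133 131 135
 142 139 137 133 129 172 199 195 191 187 182 177 172 170 163 157 162 187
 204 202 203 203 202 204]
256 [200 166 125 120 120 133 141 142 141 142 142 142 141 142 141 140 140 140
 141 142 142 143 143 142 140 137 139 140 139 139 136 137 140 140 156 186
 201 201 198 198 198 200]
258 [205 207 173 142 143 151 147 137 119 104 104  94  80  97 110  92  68  60
  56  55  54  52  49  48  92 115 180 214 207 210 205 157 166 219 183 134
 141 142 142 150 172 189]
260 [211 203 195 198 200 205 171 127 108  69  55  57  55  78 121 111  67  57
  57  56  57  58  56  54  95 122 149 188 204 206 176 119 166 212 172 143
 163 164 161 159 161 163]
262 [202 178 179 197 201 197 149 116 103  59
[... 1006 characters left out ...]
ottle y 320 21 [595. 320.  60.] [600. 330. 745.]
bottle y 330 19 [593. 331. 736.] [600. 339. 746.]
bottle y 340 19 [595. 341. 738.] [600. 349. 747.]
bottle y 350 20 [594. 350. 737.] [600. 360. 744.]
bottle y 360 22 [595. 360. 735.] [600. 370. 744.]
bottle y 370 20 [594. 370. 736.] [599. 379. 746.]
bottle y 380 21 [594. 381. 738.] [600. 389. 745.]
bottle y 390 151 [515. 390.  62.] [599. 400. 748.]
bottle y 400 100 [513. 400.  72.] [600. 410. 747.]
bottle y 410 98 [513. 410.  63.] [600. 420. 745.]
bottle y 420 74 [512. 420.  73.] [600. 430. 746.]
bottle y 430 84 [513. 430.  68.] [600. 439. 746.]
bottle y 440 50 [513. 440.  67.] [600. 450. 747.]
bottle y 450 23 [513. 451.  70.] [554. 459. 166.]
```

```bash
cat >> h.py <<'E'
LEAN=d(30); RR=Rrol(LEAN,YAW)
def rail(y,h,x=0): return tcp(O+RR@np.array([x,y,h]),LEAN,B,SG,YAW)
def loc(): # wheel-bottom in channel frame from actual tool pose
    s=read_state();T=s['tool_rot'];Rr=T@Rtool(B,SG).T
    b=s['eef_pos']+grip_point_offset*T[:,2]-Rr@np.array([0,0,L])
    return (RR.T@(b-O)).round(2),(RR.T@s['ft_force']).round(1),round(s['time'],2)
E
python3 - <<'E'
from h import *
p,T=tcp(G+[0,0,185],0,B,SG); movel(p,T,max_speed=200)
p,T=rail(-100,110); movep(p,T); st('above')
p,T=rail(-100,20); print(movel(p,T,max_speed=150,guard=20)); wait(.2); print(loc())
c=shot('side','s3'); e=shot('top','t3')
a=cv2.resize(c['image'][110:230,230:330],None,fx=4,fy=4,interpolation=cv2.INTER_CUBIC); b=cv2.resize(e['image'][170:245,150:250],None,fx=3.9,fy=3.9,interpolation=cv2.INTER_CUBIC)
b=cv2.copyMakeBorder(b,0,max(0,a.shape[0]-b.shape[0]),0,0,cv2.BORDER_CONSTANT)
cv2.imwrite('pics/r.png',np.hstack([a,b[:a.shape[0]]]))
E
```

```text
above t 6.41 p [371.5  64.7 245.1] F [-0.1  0.3 -2.7] gap 23.4
False
(array([   0.61, -100.04,   20.58]), array([-0.8,  0.5, -2.8]), 7.36)
```

View pics/r.png

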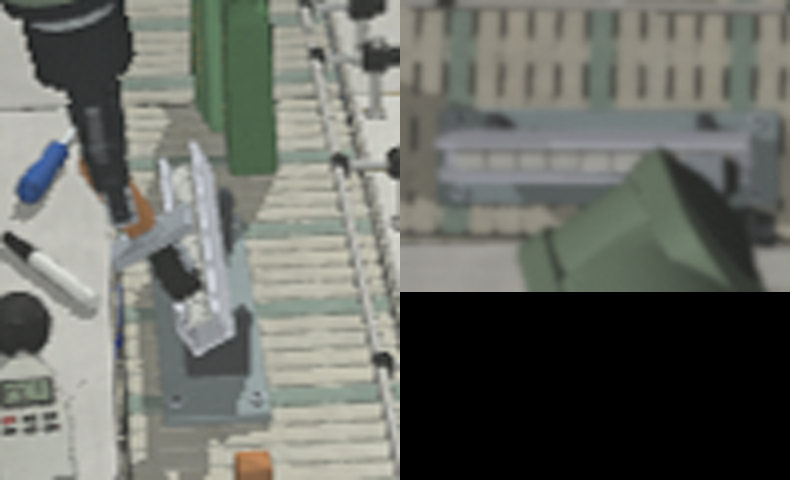

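The side view shows the wheel just above the channel mouth at about (185,297), leaning parallel to the rail. The gripper is clear of the bottle. I'll dip with a guard, because the contact level shows whether the wheel is on a link (6 mm or less) or on a lip (14 mm).

```bash
python3 - <<'E'
from h import *
p,T=rail(-100,0); print(movel(p,T,max_speed=30,guard=6)); print(loc())
E
```

```text
True
(array([  -0.74, -100.27,    1.76]), array([-1.4, -0. , -2.5]), 8.04)
```

```bash
python3 - <<'E'
from h import *
p,T=rail(-100,-6); print(movel(p,T,max_speed=15,guard=25)); print(loc()); wait(.1); print(loc())
l=loc()[0]
p,T=rail(-100,l[2]+2); movel(p,T,max_speed=40); print('up',loc())
for x in (6,-6):
    p,T=rail(-100,l[2]+2,x); print(movel(p,T,max_speed=25,guard=6)); print('lat',loc())
E
```

```text
True
(array([  -1.51, -100.63,   -0.4 ]), array([ 1.9,  0.1, 25.8]), 8.38)
(array([  -1.44, -100.63,   -0.34]), array([ 1.5,  0. , 23.1]), 8.48)
up (array([ 8.000e-02, -9.994e+01,  1.610e+00]), array([-2.1, -1.3, -3.2]), 8.73)
False
lat (array([   5.41, -100.27,    1.61]), array([-5.5, -0.5,  0.1]), 9.12)
True
lat (array([ -2.15, -99.67,   1.51]), array([ 2.5,  0.1, -0.2]), 9.53)
```

The wheel is between the lips and home level is at about -0.4 in my frame. The lateral free play is roughly -1.6 to +4.6, so I'll centre at +1.5. Now rolling right to left with force feedback per segment.

```bash
cat > roll.py <<'E'
from h import *
def roll(ys,h,target=22,x=1.5):
    for y in ys:
        p,T=rail(y,h,x)
        if movel(p,T,max_speed=45,guard=55): print('GUARD')
        l,f,t=loc(); print(y,'h',round(h,2),l,f,t)
        h=np.clip(h+np.clip((target-f[2])*.04,-.6,.8),-7,1)
    return h
E
python3 - <<'E'
from roll import *
p,T=rail(-100,1.2,1.5); movel(p,T,max_speed=40)
p,T=rail(-104,-1.2,1.5); print(movel(p,T,max_speed=15,guard=25)); print(loc())
h=roll([-95,-78,-60,-40],-1.2); print(h)
E
```

```text
True
(array([   0.78, -103.65,   -0.37]), array([ 3. , -0.3, 19.8]), 10.09)
-95 h -1.2 [  1.12 -95.07  -0.59] [-0.8  0.2 31.9] 10.43
-78 h -1.6 [  1.15 -78.16  -0.72] [ 0.9 -1.3 42.6] 10.95
-60 h -2.2 [  1.28 -59.74  -1.02] [ 0.4  0.1 55.9] 11.5
-40 h -2.8 [  1.33 -39.6   -1.18] [ 1.4  0.3 73. ] 12.09
-3.396
```

The feedback sign was inverted and the force climbed to 73 N, which is still under the limit. I'll fix it and ease off.

```bash
sed -i 's/h+np.clip((target-f\[2\])\*.04,-.6,.8),-7,1)/h-np.clip((target-f[2])*.02,-.8,.4),-4,1)/' roll.py
python3 - <<'E'
from roll import *
h=roll([-38,-20,0,20,40,60,80,95,106],-1.0,25); print(h)
E
```

```text
-38 h -1.0 [  1.31 -37.85  -0.44] [-1.1  0.6 27. ] 12.34
-20 h -0.96 [  1.31 -19.85  -0.44] [-0.8  0.2 24.1] 12.89
0 h -0.98 [ 1.4   0.27 -0.44] [-1.2  0.2 26.1] 13.48
20 h -0.96 [ 1.42 20.54 -0.43] [-0.1  0.  24.2] 14.07
40 h -0.97 [ 1.48 40.69 -0.4 ] [-1.7  1.  23.1] 14.67
60 h -1.01 [ 1.44 60.6  -0.44] [-1.2  0.1 22.3] 15.26
80 h -1.06 [ 1.51 80.56 -0.45] [ 0.5 -0.2 24.5] 15.85
95 h -1.07 [ 1.57 95.93 -0.43] [ 0.5  1.2 22.3] 16.33
106 h -1.13 [  1.59 107.11  -0.43] [ 0.1  1.5 23.8] 16.73
-1.1520000000000001
```

The level stays flat at -0.44 mm under about 24 N along the strip. I'll do a return pass as a check, then lift and look.

```bash
python3 - <<'E'
from roll import *
roll([112,90,60,30,0,-30,-60,-90,-110],-1.15,28)
l=loc()[0]
p,T=rail(-110,60,1.5); movel(p,T,max_speed=120); 
p,T=rail(-110,125,1.5); movel(p,T,max_speed=200)
p,T=tcp(G+[0,0,185],0,B,SG); movep(p,T); st('above rack')
c=shot('side','s4'); e=shot('top','t4')
a=cv2.resize(c['image'][130:330,225:345],None,fx=3,fy=3,interpolation=cv2.INTER_CUBIC); b=cv2.resize(e['image'][188:232,150:255],None,fx=4,fy=4,interpolation=cv2.INTER_CUBIC)
b=cv2.copyMakeBorder(b,0,a.shape[0]-b.shape[0],0,0,cv2.BORDER_CONSTANT)
cv2.imwrite('pics/u.png',np.hstack([a,b]))
# strip level from depth
for n,c in (('top',e),('side',c)):
    P=pts(c).reshape(-1,3);q=(P-O)@RR
    k=(abs(q[:,0])<8)&(abs(q[:,1])<117)&(q[:,2]>-8)&(q[:,2]<12)
    print(n,[(i,int((m:=k&(abs(q[:,1]-(104-26*(i-1)))<12)).sum()),round(float(np.median(q[m,2])),1) if m.any() else None) for i in range(1,10)])
E
```

```text
112 h -1.15 [  1.6  113.07  -0.46] [ 0.5  0.7 22.9] 17.01
90 h -1.25 [ 1.57 90.42 -0.47] [ 0.1 -1.3 27. ] 17.65
60 h -1.27 [ 1.64 60.37 -0.55] [ 0.2  0.2 28.3] 18.47
30 h -1.27 [ 1.74 30.28 -0.56] [ 2.1  0.  31.9] 19.28
0 h -1.19 [ 1.74  0.09 -0.53] [ 2.4 -0.1 31.3] 20.1
-30 h -1.12 [  1.84 -30.01  -0.52] [ 1.9 -1.  30.7] 20.92
-60 h -1.07 [  1.84 -60.15  -0.53] [ 2.1 -1.1 29.1] 21.73
-90 h -1.05 [  1.88 -90.18  -0.49] [ 2.6  0.1 30.5] 22.55
-110 h -1.0 [   1.83 -110.39   -0.5 ] [ 2.3 -1.6 28.2] 23.14
above rack t 25.85 p [ 487.1 -350.   297.1] F [ 0.8 -0.3 -3.3] gap 23.3
top [(1, 26, 0.3), (2, 31, 0.3), (3, 27, 0.8), (4, 30, -0.3), (5, 31, -0.0), (6, 30, -1.4), (7, 29, 0.1), (8, 24, 0.5), (9, 24, -0.4)]
side [(1, 13, 0.4), (2, 15, 1.4), (3, 15, 0.1), (4, 15, 0.3), (5, 17, 0.8), (6, 18, 0.5), (7, 14, 0.2), (8, 19, 0.5), (9, 20, -0.0)]
```

View pics/u.png

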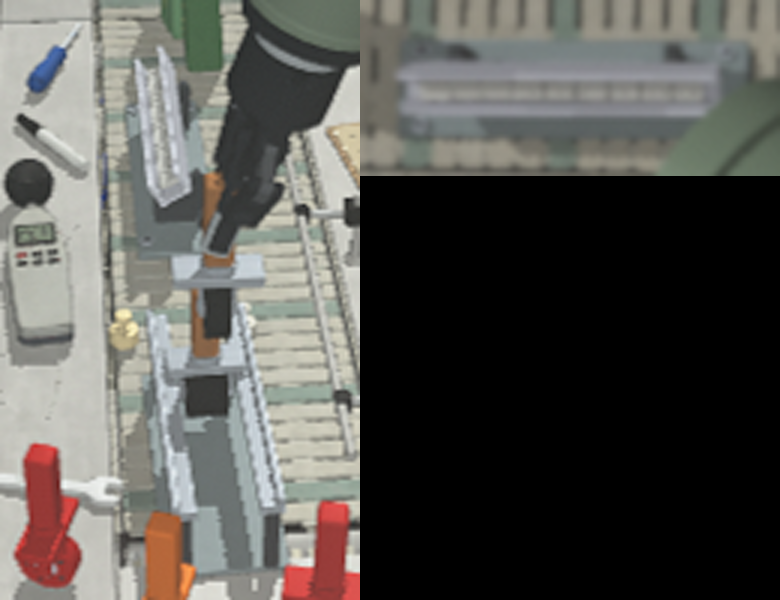

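The links now read level with home in both views, averaging about 0.2 mm against about 4.7 mm before. The roller hangs upright over its gap at about (217,270), with the shoulders level. Lowering it under guard.

```bash
python3 - <<'E'
from h import *
p,T=tcp(G+[0,0,8],0,B,SG); print(movel(p,T,max_speed=120,guard=15)); st('near')
p,T=tcp(G+[0,0,-3],0,B,SG); print(movel(p,T,max_speed=20,guard=8)); s=st('seat')
c=shot('side','s5');cv2.imwrite('pics/v.png',cv2.resize(c['image'][200:330,235:345],None,fx=4.5,fy=4.5,interpolation=cv2.INTER_CUBIC))
E
```

```text
False
near t 27.57 p [ 486.8 -351.2  121. ] F [-0.5 -0.6 -2.3] gap 23.1
True
seat t 28.01 p [ 486.4 -351.1  112.7] F [-0.7 -0.5  5. ] gap 23.4
```

View pics/v.png

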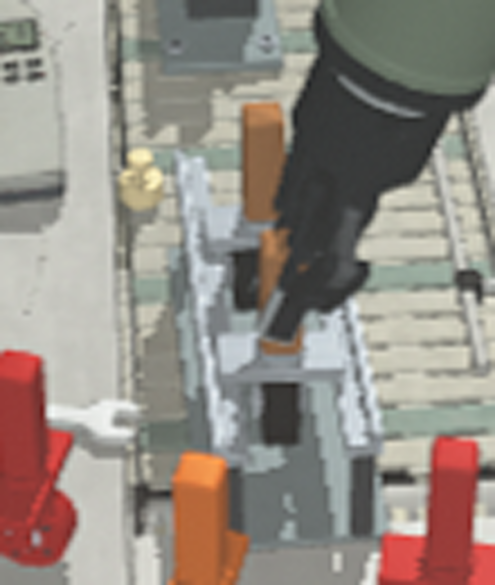

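The shoulders rest on both bars between the raised edges at about (280,355), at the same height as when I grasped it (112.7 against 112.6). Releasing.

```bash
python3 - <<'E'
from h import *
open_gripper(); st('open')
p,T=tcp(G+[0,0,130],0,B,SG); print(movel(p,T,max_speed=120,guard=20)); 
p=np.array([420,-560,330.]); 
try: movep(p,T)
except PlanningError as e: print(e)
wait(.3); st('away')
c=shot('side','s6');e=shot('top','t6')
a=cv2.resize(c['image'][130:335,200:350],None,fx=2.8,fy=2.8,interpolation=cv2.INTER_CUBIC); b=cv2.resize(e['image'][180:265,290:390],None,fx=3.6,fy=3.6,interpolation=cv2.INTER_CUBIC)
b=cv2.copyMakeBorder(b,0,a.shape[0]-b.shape[0],0,0,cv2.BORDER_CONSTANT)
cv2.imwrite('pics/w.png',np.hstack([a,b]))
E
```

```text
open t 28.68 p [ 486.3 -350.7  112.3] F [ 0.1 -0.2  0.1] gap 85.4
False
away t 31.15 p [ 420.8 -559.2  329.9] F [-0.5 -0.  -1. ] gap 85.5
```

View pics/w.png

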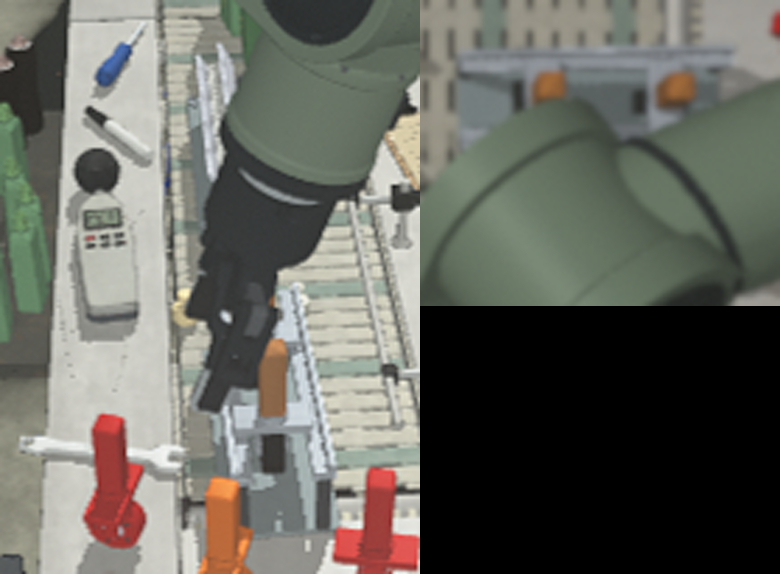

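The narrow roller stands upright on the bars at about (273,390), the other handle is in its place, and the spanner and decoys haven't moved. The gripper is clear of everything. Handing in.

```bash
python3 -c "
from h import *
finish_job(); st()"
```

```text
the job is handed in; nothing more can be done
the job is handed in; nothing more can be done
```

I pressed the strip home with the narrow roller, set the roller back upright in the rack and handed the job in; the robot's clock stood at about 31 s of the 54 s allowed. No verdict was reported.

- **Rolling:** I rolled the full strip right to left and back, leaning 30° square to the rail. From the first left-going segments after the correction below through the return pass, the wheel level stayed flat within about 0.15 mm at 22–32 N.
- **Links:** The depth readings put the links at about home level on average, after about 4.7 mm proud before. Single links scatter by about ±1.4 mm, and link 2 read 1.4 mm in the side view but 0.3 mm in the top view. I took that as noise, because the wheel level was flat there.
- **Roller in the rack:** It seated at the same height as when I picked it up (112.7 against 112.6 mm) and stands upright on both bars. The gripper is open and clear of everything.
- **Other things:** The wide roller and the spanner look unmoved in the last pictures. I did not look for the two collars separately.

**What went wrong:** My force correction had the wrong sign at first, so the press rose to 73 N for about a second over links 8 to 6. That is under the 120 N wrist limit, and I fixed it before going on.

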